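Wind up the hostel's emergency lantern and switch it on

ROBOT

A 7-joint arm with a two-finger parallel gripper is mounted at the origin on the work surface. World frame = base frame: x ahead of the robot, y to its left, z up, the work surface at z = 0. Lengths are in m, angles in rad, forces in N, time in s.
With the tool pointing down it reaches from about 0.425 to 0.925 m from the base axis. Payload 6.8 kg.
Tool frame: the origin (TCP) lies between the finger pads; the fingertips stand 17 mm ahead of it and the grasp point (between the pads) lies 2 mm behind it; z points along the fingers, y is the direction in which the jaws open and shut (so a half turn about z gives the same grasp; the last joint's range is limited). The gripper opens to 85 mm and grips with 20 to 120 N. Pads are 22 mm wide; open, the fingers measure 114 mm over their backs; the gripper's body (76 mm by 85 mm) begins 54 mm behind the grasp point. The pads swing forward as they close: fully open they stand 13 mm farther back than shut.
Start: joints at [1.055, 0.477, 0.022, 1.555, -0.011, 1.109, -0.083], TCP at [0.268, -0.62, 0.248] pointing down, gripper open.
Joint ranges: [-2.96, 2.96], [-0.34, 2.1], [-1.41, 1.46], [0.24, 2.44], [-1.37, 4.51], [0.17, 1.92], [-2.96, 2.96]. Speed limits (rad/s): [2.39, 2.39, 3.14, 3.14, 3.14, 3.14, 3.14].

INTERFACE

Orientations are given as a unit quaternion [w, x, y, z].
In Python, from station import bot gives the robot as it stands. The module is installed in compiled form; this text tells all that it offers.
- The arm moves only by the tool carry_out, never from a script. Its argument "moves" is a list of rows, each a list of 3 entries, a list of its own where there are three numbers: the turn, a rotation vector about the tool's x, y, z in degrees, then the shift along the tool's x, y, z in cm, then the finger opening in cm, from 0 to 8.54. A call has 1 to 5 rows; each row is the pose to reach, as a shift and turn from the pose commanded when the call began, along the tool's axes at that moment; what a row does not reach only later rows make up. A row lasts 1/8 s, in which the tool goes at most 62.5 mm and 10.7 degrees, less where a joint would pass 70% of its speed; a pose out of reach is approached as far as the arm can. A call with a gripper value outside its range is refused whole. The fingers move at their own pace and stop on an object; "newtons" is the grip in N (left out, the last holds). Time passes only in rows, so rows that repeat a pose let the fingers close. It gives the time, the measured TCP pose, the force and the opening at its end, in the units of the state.
- bot.get_obs(): the state, without advancing time (a new reading comes with each control period).
- bot.read_camera(name): name is "side" or "top"; returns the picture (480x640x3 uint8, red, green, blue); there is no depth.
- bot.camera_info(name): a dict with "vertical_fov" (degrees; the focal length in pixels is half the picture's height over the tangent of half this angle, whatever the lens; pixels are square), "cx", "cy" (the principal point, pixels), "position" and "attitude" of the camera in the world. Camera axes: x right, y up, looking along -z (the intrinsics and any distortion apply to the point x, -y, -z); pixel columns grow to the right and rows downward; lengths in m; the calibration is good to about 2 mm. A picture is of the moment at which its call begins. camera_info takes no time and is no camera call.
- bot.hand_in(): hands the job in, once; it reports no verdict.
Trained networks look in the newest picture that a camera, given by its name, has taken for a name from the list of things; names that differ only in an ending like _2 or _b are one class to them, and where a whole thing is asked for, a point or a joint stands for the part that bears it (a point fixed in the world has none). Each returns a list of dicts, best first, with "score" (0 to 1); they miss things now and then, are a little off and sometimes report something else, mostly with a low value. They report only what shows in the picture. A call takes as long as a camera call.
- bot.silhouettes(label, camera): "region" (480x640 bool, what is visible of it) and "location" ([column, row] in pixels, amid what is visible of it).
The state is a dict: "t": time; "q": joint angles; "joint_vel": joint speeds; "joint_torque": joint torques, N m; "eef_pos": TCP position; "tool_rot": TCP orientation; "contact_force": force on the tool from outside, world axes, zero at the start; "torque": the same for the moment, N m; "gripper_width": opening from 0.0 (shut) to 1.0 (fully open).
Only numpy, scipy, OpenCV 4.12 (cv2) and the standard library are available. Lean on these libraries where they do the work, as an engineer would, in place of code of your own. Each camera call takes 0.05 s, during which the arm holds its last target. There are 200 camera calls.

TASK

Get the wind-up lantern going for the evening power cut: turn its crank clockwise, seen from above, for as many turns as it takes to bring the small white charge flag between the two full marks, and leave it there. Only then press the round power key all the way down, so that it stays down, and after that the long lamp key in the same way. Do not disturb the tray's saucer, bottle, hairbrush and mirror.

Things in the scene. Friction and masses are not known exactly. Their poses are not given: they have to be found in the camera images.
- lantern: Grey plastic box lantern, fixed to the table, 160 (its x) x 250 (its y) x 90 mm high, flat top; origin at the centre of its underside, z up. On the top (lantern frame, mm): crank axis at (0, 60), charge gauge along x at y = -30, round power key at (-40, -90), long lamp key at (40, -90). Its pose and yaw vary.
- crank_axis (a point): Point on the crank's vertical axis at the height of the lantern's top; axes as the lantern's.
- crank_grip (a point): Middle of the crank's grip, 48 mm from the axis, 47 mm above the lantern's top; moves with the crank. The grip is an upright round black knob, 24 mm across, from 23 to 63 mm above the lantern's top, that spins freely on the crank arm. The steel arm under it (18 mm wide) and the hub (28 mm across) reach 22 mm above the lantern's top. Point x points outward along the arm.
- crank (a joint): Crank angle, rad, growing clockwise seen from above; at 0 (an end stop) the arm points along the lantern's +x, at angle q it has turned q clockwise from there. It starts at 0.3 to 5 and stays where it is left; 17.28 brings the flag to the centre of the full marks, and there is an end stop at 22. About 1.5 N at the grip turns it.
- flag_mid (a point): Middle of the white charge flag, a tab 4 mm (x) x 20 mm (y) x 9 mm high on the gauge, geared to the crank: 4 mm along the lantern's +x per rad clockwise. It runs in the gauge (112 x 32 mm, 14 mm high, along the lantern's x) under a clear rigid window and cannot be touched.
- full_mark (a point): Point midway between the two full marks, 2 mm bright metal bars across the +x end of the gauge, 18 mm apart centre to centre; axes as the lantern's. The flag is at full when it stands between the bars.
- power_top (a point): Centre of the top of the round white power key, 32 mm across, standing 11 mm above the lantern's top when up; moves down with the key.
- power_key (a joint): Power key travel, m: 0 up, 0.008 fully down (top 3 mm above the case). Takes about 3 N and stays down once pressed.
- lamp_top (a point): Centre of the top of the long white lamp key, 22 (lantern x) x 44 mm (lantern y), standing 11 mm above the lantern's top when up; moves down with the key.
- lamp_key (a joint): Lamp key travel, m: 0 up, 0.008 fully down. Takes about 3 N and stays down once pressed.
- tray: White round plastic turntable tray, fixed, 320 mm across, rim 28 mm high, floor 14 mm above the table; origin at the centre of its underside. To the left or right of the lantern. Bystander.
- saucer: White ceramic saucer on the tray, 100 mm across, 16 mm high; origin at the centre of its underside. Bystander.
- bottle: Empty orange bottle with a white push dispenser, 60 mm across, 149 mm high, on the tray; origin at the centre of its underside. Bystander.
- hairbrush: Wooden hairbrush on the tray, about 190 mm long (x), 56 mm wide, 28 mm high; origin under its middle. Bystander.
- mirror: Closed round steel compact mirror on the tray, 66 mm across, 13 mm high; origin at the centre of its underside. Bystander.

How it is judged:
On the way, in this order (a step that is already met when the one before it is completed fails the run):
1. the crank has brought the charge flag between the full marks, both keys still up (x of flag_mid in the frame of full_mark between -0.007 and 0.007 m and value of joint each of power_key, lamp_key below 0.003 m), for 0.2 s.
2. the power key is down, the flag still at full (x of flag_mid in the frame of full_mark between -0.007 and 0.007 m and value of joint power_key above 0.006 m), for 0.1 s.
3. the lamp key is down too (all of step 2 and value of joint lamp_key above 0.006 m), for 0.1 s.
At the end, for the whole second after the job is handed in: The charge flag stands at rest within 7 mm of the midpoint of the full marks along the gauge, and the power key and the lamp key are both down by more than 6 of their 8 mm (all of step 3 and velocity of joint crank between -0.05 and 0.05 rad/s); the robot touches nothing.
It fails at once if a key pressed (over 3 mm) while the flag is not between the full marks (not (x of flag_mid in the frame of full_mark between -0.007 and 0.007 m) and value of joint any of power_key, lamp_key above 0.003 m).
It fails at once if the lamp key pressed (over 3 mm) while the power key is not down (value of joint lamp_key above 0.003 m and not (value of joint power_key above 0.006 m)).
It fails at once if the saucer, bottle, hairbrush or mirror shifted by more than 30 mm or tipped by more than 20 degrees (distance of any of saucer, bottle, hairbrush, mirror from where it was at the start of the episode above 0.03 m or angle between any of saucer, bottle, hairbrush, mirror's own z axis and vertical above 0.35 rad).
It also fails if it takes over 72 s, if anything falls off the work surface, if the arm or the gripper's body presses on something with over 40 N, if the wrist force passes 120 N, or if a joint passes its speed limit or range.

## Working session

There is one attempt and no reset: what is moved stays moved. The work goes in short steps, Python scripts to look and compute and a tool call to move; the robot and the scene stay as the last step left them, time stands still between calls to the robot, and variables do not carry over. Pictures are saved under pics/ and viewed, about 8 in all and at most 12, crops included, and the job is handed in when it is done.

Besides the shell and the picture viewer there is one more tool, called after "Call:" by a JSON object that holds its "method" and its "body", one argument or row to a line. carry_out: Moves the arm, as the interface text tells. Its arguments: {"type":"object","properties":{"moves":{"type":"array"},"newtons":{"type":"number"}},"required":["moves"]}

```bash
mkdir -p pics; cat > h.py <<'E'
import numpy as np, cv2
from station import bot
from scipy.spatial.transform import Rotation as R
def rot(q): return R.from_quat([q[1],q[2],q[3],q[0]]).as_matrix()
def cam(n):
    i=bot.camera_info(n); f=240/np.tan(np.radians(i["vertical_fov"])/2); a=np.array(i["attitude"],float)
    M=a if a.shape==(3,3) else rot(a)
    return f,i["cx"],i["cy"],np.array(i["position"]),M
def proj(n,P):
    f,cx,cy,p,M=cam(n); c=(np.atleast_2d(P)-p)@M
    return np.c_[cx+f*c[:,0]/-c[:,2], cy-f*c[:,1]/-c[:,2]]
def back(n,uv,z):
    f,cx,cy,p,M=cam(n); d=M@np.array([(uv[0]-cx)/f,-(uv[1]-cy)/f,-1]); return p+d*(z-p[2])/d[2]
def snap(n,name):
    im=bot.read_camera(n); cv2.imwrite(f"pics/{name}.png",im[...,::-1]); return im
E
python3 - <<'E'
from h import *
for n in("top","side"): print(bot.camera_info(n)); 
a=snap("top","t0");b=snap("side","s0")
for n in("top","side"):
  for l in("lantern","crank_grip","power_top","lamp_top","flag_mid","bottle","tray"):
    for r in bot.silhouettes(l,n)[:2]: print(n,l,round(r["score"],2),np.round(r["location"]),r["region"].sum())
print(bot.get_obs())
E
```

```text
{'vertical_fov': 55.91861496933474, 'cx': 316.62122230090654, 'cy': 237.23969404391968, 'position': array([ 0.34888002, -0.02112097,  0.86110416]), 'attitude': array([ 0.7781399 ,  0.08065971, -0.06234946, -0.61976193])}
{'vertical_fov': 48.55702099598355, 'cx': 310.7727241607924, 'cy': 245.01073376689385, 'position': array([0.12922115, 0.67427988, 0.59796546]), 'attitude': array([-0.21320065, -0.12732703,  0.45392261,  0.85573803])}
top lantern 0.75 [469. 257.] 14530
top crank_grip 0.76 [427. 238.] 640
top crank_grip 0.5 [169. 221.] 1594
top power_top 0.69 [522. 290.] 297
top power_top 0.67 [529. 247.] 419
top lamp_top 0.79 [528. 245.] 364
top lamp_top 0.75 [465. 256.] 14840
top flag_mid 0.48 [527. 245.] 379
top flag_mid 0.47 [485. 268.] 9
top bottle 0.93 [168. 221.] 1572
top tray 0.82 [227. 222.] 15038
side lantern 0.85 [354. 201.] 8284
side crank_grip 0.69 [333. 187.] 482
side power_top 0.49 [393. 162.] 119
side lamp_top 0.51 [364. 158.] 147
side bottle 0.7 [232. 358.] 3618
side tray 0.74 [259. 360.] 15896
{'t': 0.8, 'q': array([ 1.05488859,  0.4769905 ,  0.02241645,  1.55537698, -0.01145117,
        1.10929999, -0.0831455 ]), 'joint_vel': array([-0.00058108,  0.00062967,  0.00042831,  0.0003935 ,  0.00098654,
       -0.00076741, -0.00120668]), 'joint_torque': array([ 3.30834237e-04, -5.96266544e+01,  1.60620667e+00, -2.81537068e+01,
        1.24133463e-02,  1.48361967e-03,  5.71653871e-07]), 'eef_pos': array([ 0.26770078, -0.61967881,  0.24832436]), 'tool_rot': array([ 3.11876802e-05,  9.79289530e-01,  2.02464848e-01, -1.03026953e-05]), 'contact_force': array([-0.96817828, -0.28619697, -0.22043337]), 'torque': array([-0.03211982, -0.04248038, -0.07305336]), 'gripper_width': 0.9998722387650734}
```

View pics/t0.png

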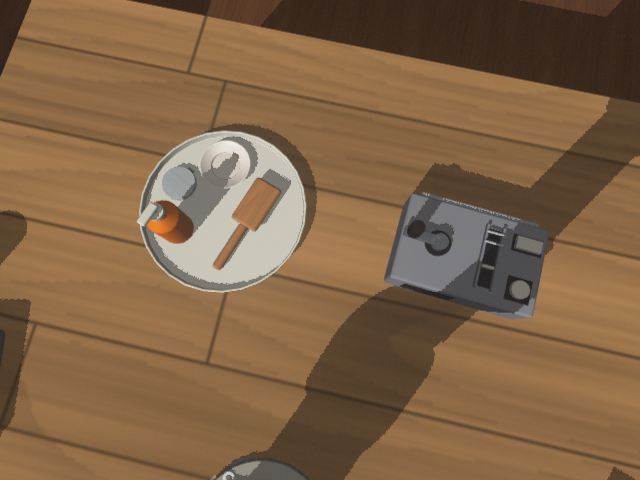

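View pics/s0.png

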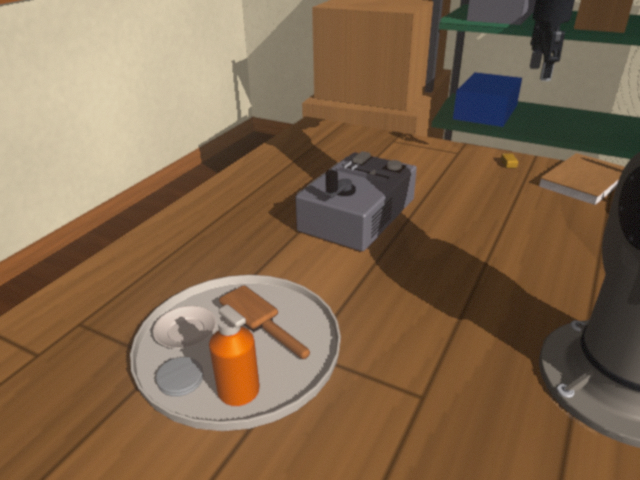

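The top picture shows the tray at (225,212) and the lantern at (469,257). The crank hub is at about (438,240), with the knob toward (417,229). The lamp key is at (528,244), the power key at (519,290), and the full marks are at the upper end of the gauge (495,228). The side picture agrees. Next I fit the pose.

```bash
cat > fit.py <<'E'
from h import *
from scipy.optimize import minimize
def L2W(p,P): 
    c,s=np.cos(p[2]),np.sin(p[2]); P=np.atleast_2d(P).astype(float)
    return np.c_[p[0]+c*P[:,0]-s*P[:,1],p[1]+s*P[:,0]+c*P[:,1],P[:,2]]
box=np.array([[x,y,z] for x in(-.08,.08) for y in(-.125,.125) for z in(0,.09)])
def mask(n,p):
    m=np.zeros((1920,2560),np.uint8); h=cv2.convexHull((proj(n,L2W(p,box))*4+1.5).round().astype(np.int32))
    cv2.fillPoly(m,[h],1); return cv2.resize(m.astype(np.float32),(640,480),interpolation=cv2.INTER_AREA)
E
python3 - <<'E'
from fit import *
a=bot.read_camera("top"); bot.read_camera("side")
rt=bot.silhouettes("lantern","top")[0]["region"]; rs=bot.silhouettes("lantern","side")[0]["region"]
pw=[r for r in bot.silhouettes("power_top","top")]; lp=bot.silhouettes("lamp_top","top")
P=back("top",(519,290),.101);L=back("top",(528,244),.101);H=back("top",(438,240),.112)
x=L-P; y=H-(P+L)/2; print(P,L,H,np.linalg.norm(x),np.linalg.norm(y)) # 80,150mm
yaw0=np.arctan2(y[1],y[0])-np.pi/2
p0=np.r_[((P+L)/2+ .6*y)[:2],yaw0]
def iou(n,p,r): m=mask(n,p); return np.minimum(m,r).sum()/np.maximum(m,r).sum()
c=lambda q,w:-(w[0]*iou("top",q*[.01,.01,.03]+p0,rt)+w[1]*iou("side",q*[.01,.01,.03]+p0,rs))
for w in((1,0),(1,1)):
    r=minimize(c,np.zeros(3),args=(w,),method="Nelder-Mead",options=dict(initial_simplex=np.array([[0,0,0],[1,0,0],[0,1,0],[0,0,1]])))
    p=r.x*[.01,.01,.03]+p0; print(w,p0,p,iou("top",p,rt),iou("side",p,rs))
p=p
s=5; x0,y0=380,185
im=cv2.resize(a[y0:y0+115,x0:x0+160],None,fx=s,fy=s,interpolation=cv2.INTER_CUBIC)[...,::-1].copy()
def dr(P,col):
    for u in proj("top",L2W(p,P)): cv2.circle(im,tuple(((u-[x0,y0]+.5)*s).astype(int)),2,col,-1)
t=np.linspace(0,6.28,40)
dr([[-.04+.016*np.cos(k),-.09+.016*np.sin(k),.101] for k in t],(0,0,255))
dr([[.04+i*.011,-.09+j*.022,.101] for i in(-1,1) for j in(-1,1)],(0,0,255))
dr([[.014*np.cos(k),.06+.014*np.sin(k),.112] for k in t],(0,255,0)); dr(box,(255,255,0))
for d in(-.009,.009): dr([[17.28*.004+d-.0,-.03+j*.01,.1] for j in(-1,0,1)],(0,255,255))
cv2.imwrite("pics/c1.png",im)
g=bot.silhouettes("crank_grip","top")[0]; print(g["location"],g["score"])
for l in bot.silhouettes("flag_mid","top")[:3]:print(l["location"],l["score"],l["region"].sum())
E
```

```text
[ 0.48959734 -0.33410976  0.101     ] [ 0.57102446 -0.33844754  0.101     ] [ 0.54074582 -0.18503985  0.112     ] 0.08154257814816493 0.15199691763167997
(1, 0) [ 0.53657185 -0.24553537 -0.06888715] [ 0.53840426 -0.24774451 -0.05736937] 0.9732172 0.9377051
(1, 1) [ 0.53657185 -0.24553537 -0.06888715] [ 0.53791043 -0.24944012 -0.05666487] 0.9709636 0.9453425
[425.0, 237.1] 0.61
[488.5, 267.7] 0.6 59
[426.9, 233.6] 0.26 661
```

View pics/c1.png

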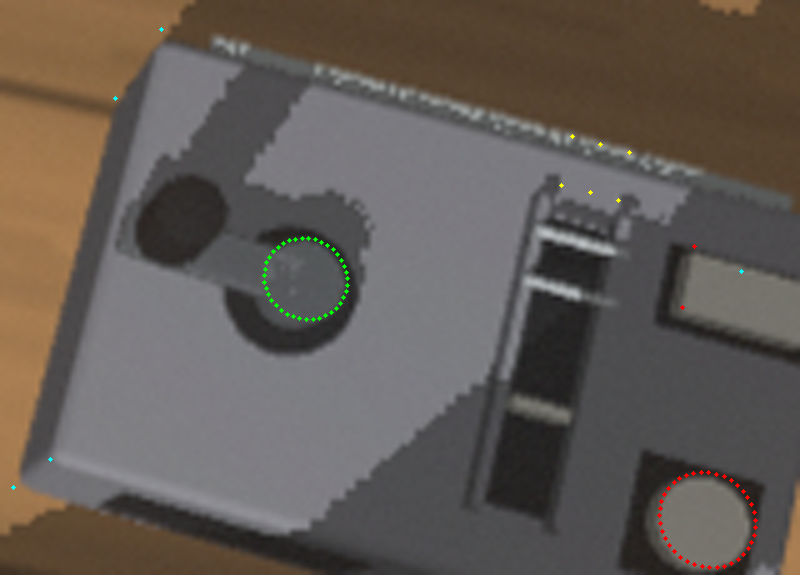

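The fit lands on both keys and the hub. The knob is at about px (416,229), and the flag is well short of the full marks. Next I compute the crank angle and the first move.

```bash
python3 - <<'E'
from fit import *
p=[.5381,-.2488,-.057]
def W2L(w): c,s=np.cos(p[2]),np.sin(p[2]); d=np.array(w[:2])-p[:2]; return np.array([c*d[0]+s*d[1],-s*d[0]+c*d[1]])
px=lambda u,v:(380+u/5-.4,185+v/5-.4)
for n,u,z in(("knob",px(183,220),.153),("flag",px(540,408),.1),("m1",px(579,238),.103),("m2",px(570,290),.103),("pw",px(707,520),.101),("hub",px(305,280),.112)):
    w=back("top",u,z); print(n,w,W2L(w)*1e3)
k=W2L(back("top",px(183,220),.153))-[0,.06]; print("q",(-np.arctan2(k[1],k[0]))%(2*np.pi),np.hypot(*k))
A=L2W(p,[[0,.06,.09],[-.04,-.09,.101],[.04,-.09,.101]]);print(A)
print(bot.get_obs()["eef_pos"])
E
```

```text
knob [ 0.54084472 -0.13880904  0.153     ] [ -3.52582483 109.96869164]
flag [ 0.5179013  -0.27727173  0.1       ] [-18.54388093 -29.57619625]
m1 [ 0.57847479 -0.28050685  0.103     ] [ 42.11552943 -29.35524388]
m2 [ 0.55976464 -0.28016766  0.103     ] [ 23.41644343 -30.08249754]
pw [ 0.4926724 -0.3370535  0.101    ] [-40.32609668 -90.69814259]
hub [ 0.54070638 -0.18949074  0.112     ] [-0.7766534  59.36141951]
q 4.641945055141686 0.05009292949513253
[[ 0.54151815 -0.18889744  0.09      ]
 [ 0.49303774 -0.33637507  0.101     ]
 [ 0.57290782 -0.3409326   0.101     ]]
[ 0.26770221 -0.61967293  0.24831969]
```

Call:
{"method": "carry_out", "body": {
  "moves": [
    [[0, 0, 8], [4.5, -3.4, 0], 8.5],
    [[0, 0, 16], [9.0, -6.8, 0.5], 8.5],
    [[0, 0, 23.4], [13.5, -10.2, 1], 8.5],
    [[0, 0, 23.4], [18, -13.6, 1.5], 8.5],
    [[0, 0, 23.4], [22.0, -16.6, 2], 8.5]
  ],
  "newtons": 20
}}

```text
t: 1.82
eef_pos: [0.405, -0.378, 0.2285]
tool_rot: [0.0, 1.0, 0.0, 0.0]
contact_force: [0.7, -1.6, 0.1]
gripper_width: 0.994
```

Call:
{"method": "carry_out", "body": {
  "moves": [
    [[0, 0, 0], [3, -5, 0], 8.5],
    [[0, 0, 0], [6, -10, 0], 8.5],
    [[0, 0, 0], [9, -15.5, 0], 8.5],
    [[0, 0, 0], [12, -21, 0], 8.5],
    [[0, 0, 0], [13.7, -23.9, 0], 8.5]
  ]
}}

```text
t: 2.45
eef_pos: [0.5425, -0.1371, 0.2286]
tool_rot: [-0.001, 1.0, 0.002, 0.001]
contact_force: [-0.2, -0.1, 0.4]
gripper_width: 0.995
```

Call:
{"method": "carry_out", "body": {
  "moves": [
    [[0, 0, 0], [0, 0, 0], 8.5],
    [[0, 0, 0], [0, 0, 2.5], 8.5],
    [[0, 0, 0], [0, 0, 5.5], 8.5],
    [[0, 0, 0], [0, 0, 8.8], 8.5],
    [[0, 0, 0], [0, 0, 8.8], 8.5]
  ]
}}

```text
t: 3.08
eef_pos: [0.5386, -0.1422, 0.1383]
tool_rot: [-0.0, 1.0, -0.001, -0.003]
contact_force: [-0.0, 0.7, 1.2]
gripper_width: 0.993
```

```bash
python3 - <<'E'
from h import *
a=snap("top","t1");b=snap("side","s1"); o=bot.get_obs(); print(o["eef_pos"],o["tool_rot"],o["contact_force"])
im=np.hstack([cv2.resize(a[150:330,360:560],None,fx=2,fy=2),cv2.resize(b[90:270,270:470],None,fx=2,fy=2)]);cv2.imwrite("pics/d1.png",im[...,::-1])
E
```

```text
[ 0.54108622 -0.14208597  0.14107528] [ 2.22359770e-04  9.99999507e-01 -9.50711552e-04  1.80739548e-04] [ 0.23698795 -0.12709166  0.06964333]
```

View pics/d1.png

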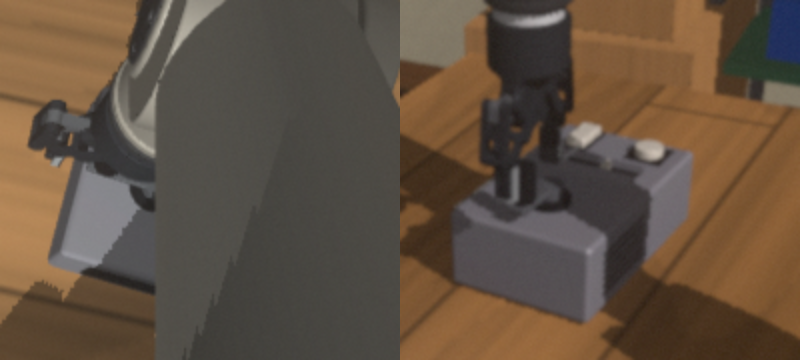

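The gripper is over the knob, which stands between the fingers (side view, at about (525,185) in the crop). Now I close on it.

Call:
{"method": "carry_out", "body": {
  "moves": [
    [[0, 0, 0], [0, 0, 0], 4],
    [[0, 0, 0], [0, 0, 0], 1.5],
    [[0, 0, 0], [0, 0, 0], 1.5],
    [[0, 0, 0], [0, 0, 0], 1.5],
    [[0, 0, 0], [0, 0, 0], 1.5]
  ],
  "newtons": 20
}}

```text
t: 3.8
eef_pos: [0.5413, -0.1416, 0.1409]
tool_rot: [0.0, 1.0, -0.001, 0.0]
contact_force: [-0.8, -2.1, 6.2]
gripper_width: 0.272
```

Call:
{"method": "carry_out", "body": {
  "moves": [
    [[0, 0, 0], [1.95, 0.41, 0], 1.5],
    [[0, 0, 0], [3.57, 1.59, 0], 1.5],
    [[0, 0, 0], [4.56, 3.32, 0], 1.5],
    [[0, 0, 0], [4.77, 5.3, 0], 1.5],
    [[0, 0, 0], [4.16, 7.2, 0], 1.5]
  ]
}}

```text
t: 4.42
eef_pos: [0.5799, -0.2115, 0.1405]
tool_rot: [-0.002, 1.0, -0.0, -0.003]
contact_force: [-13.9, 9.2, 15.6]
gripper_width: 0.273
```

Call:
{"method": "carry_out", "body": {
  "moves": [
    [[0, 0, 0], [-1.34, 1.48, 0], 1.5],
    [[0, 0, 0], [-3.16, 2.3, 0], 1.5],
    [[0, 0, 0], [-5.16, 2.3, 0], 1.5],
    [[0, 0, 0], [-6.98, 1.48, 0], 1.5],
    [[0, 0, 0], [-8.32, 0, 0], 1.5]
  ]
}}

```text
t: 5.05
eef_pos: [0.4973, -0.2173, 0.1409]
tool_rot: [0.002, 1.0, -0.003, -0.0]
contact_force: [-3.8, -5.4, 6.5]
gripper_width: 0.272
```

Call:
{"method": "carry_out", "body": {
  "moves": [
    [[0, 0, 0], [-0.61, -1.9, 0], 1.5],
    [[0, 0, 0], [-0.4, -3.88, 0], 1.5],
    [[0, 0, 0], [0.59, -5.61, 0], 1.5],
    [[0, 0, 0], [2.21, -6.79, 0], 1.5],
    [[0, 0, 0], [4.16, -7.2, 0], 1.5]
  ]
}}

```text
t: 5.68
eef_pos: [0.5406, -0.1414, 0.1408]
tool_rot: [0.001, 1.0, 0.0, -0.0]
contact_force: [-3.2, -10.1, 4.5]
gripper_width: 0.27
```

```bash
python3 - <<'E'
from h import *
b=snap("side","s2"); o=bot.get_obs(); print(o["t"],o["eef_pos"],o["contact_force"],o["gripper_width"])
cv2.imwrite("pics/d2.png",cv2.resize(b[110:250,290:430],None,fx=4,fy=4)[...,::-1])
E
```

```text
5.725 [ 0.54328116 -0.14197958  0.1409078 ] [ 2.05955896 -1.9798718   3.46933803] 0.2717468105453912
```

View pics/d2.png

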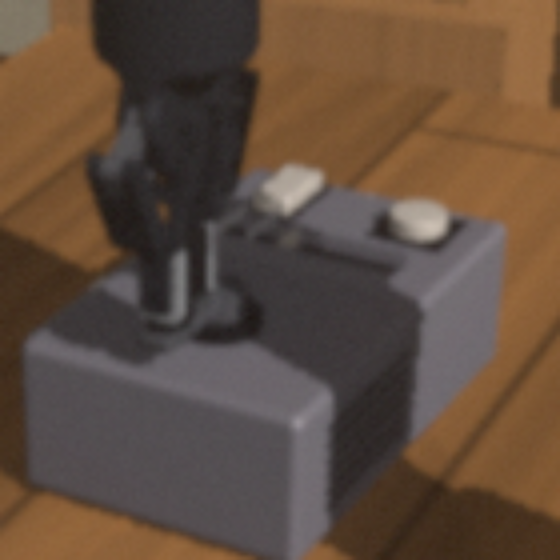

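The gripper still holds the knob at (180,290), and the flag has moved along toward the marks near (290,238). Next is the second turn.

Call:
{"method": "carry_out", "body": {
  "moves": [
    [[0, 0, 0], [1.95, 0.41, 0], 1.5],
    [[0, 0, 0], [3.57, 1.59, 0], 1.5],
    [[0, 0, 0], [4.56, 3.32, 0], 1.5],
    [[0, 0, 0], [4.77, 5.3, 0], 1.5],
    [[0, 0, 0], [4.16, 7.2, 0], 1.5]
  ]
}}

```text
t: 6.35
eef_pos: [0.5797, -0.2118, 0.1405]
tool_rot: [-0.002, 1.0, -0.0, -0.003]
contact_force: [-12.5, 9.5, 15.5]
gripper_width: 0.273
```

Call:
{"method": "carry_out", "body": {
  "moves": [
    [[0, 0, 0], [-1.34, 1.48, 0], 1.5],
    [[0, 0, 0], [-3.16, 2.3, 0], 1.5],
    [[0, 0, 0], [-5.16, 2.3, 0], 1.5],
    [[0, 0, 0], [-6.98, 1.48, 0], 1.5],
    [[0, 0, 0], [-8.32, 0, 0], 1.5]
  ]
}}

```text
t: 6.98
eef_pos: [0.4972, -0.2172, 0.1409]
tool_rot: [0.002, 1.0, -0.003, -0.0]
contact_force: [-2.8, -5.7, 7.2]
gripper_width: 0.275
```

Call:
{"method": "carry_out", "body": {
  "moves": [
    [[0, 0, 0], [-0.61, -1.9, 0], 1.5],
    [[0, 0, 0], [-0.4, -3.88, 0], 1.5],
    [[0, 0, 0], [0.59, -5.61, 0], 1.5],
    [[0, 0, 0], [2.21, -6.79, 0], 1.5],
    [[0, 0, 0], [4.16, -7.2, 0], 1.5]
  ]
}}

```text
t: 7.6
eef_pos: [0.5404, -0.1413, 0.1408]
tool_rot: [0.001, 1.0, 0.0, -0.0]
contact_force: [-2.7, -9.9, 5.6]
gripper_width: 0.274
```

Call:
{"method": "carry_out", "body": {
  "moves": [
    [[0, 0, 0], [0, 0, 0], 1.5],
    [[0, 0, 0], [0, 0, 0], 1.5],
    [[0, 0, 0], [0, 0, 0], 4],
    [[0, 0, 0], [0, 0, 0], 8],
    [[0, 0, 0], [0, 0, 0], 8.5]
  ]
}}

```text
t: 8.22
eef_pos: [0.5404, -0.141, 0.1399]
tool_rot: [-0.0, 1.0, -0.0, -0.0]
contact_force: [-0.8, 0.2, 0.1]
gripper_width: 0.873
```

Call:
{"method": "carry_out", "body": {
  "moves": [
    [[0, 0, 0], [0, 0, 0], 8.5],
    [[0, 0, 0], [0, 0, -3], 8.5],
    [[0, 0, 0], [0, 0, -6], 8.5],
    [[0, 0, 0], [-3, 4, -9], 8.5],
    [[0, 0, 0], [-8, 6, -9], 5]
  ]
}}

```text
t: 8.85
eef_pos: [0.4624, -0.2032, 0.2327]
tool_rot: [0.001, 1.0, -0.001, 0.003]
contact_force: [-0.8, 0.0, 0.3]
gripper_width: 0.81
```

Call:
{"method": "carry_out", "body": {
  "moves": [
    [[0, 0, 0], [-2, 5.5, 0], 0],
    [[0, 0, 0], [-4, 11, 0], 0],
    [[0, 0, 0], [-6, 17, 0], 0],
    [[0, 0, 0], [-8, 22.5, 0], 0],
    [[0, 0, 0], [-10, 28, 0], 0]
  ]
}}

```text
t: 9.48
eef_pos: [0.36, -0.4826, 0.2304]
tool_rot: [0.0, 1.0, -0.0, 0.0]
contact_force: [0.9, 0.3, 0.4]
gripper_width: 0.002
```

```bash
python3 - <<'E'
from h import *
a=snap("top","t3"); o=bot.get_obs(); print(o["t"],o["eef_pos"],o["contact_force"],o["gripper_width"])
cv2.imwrite("pics/d3.png",cv2.resize(a[185:325,380:560],None,fx=4,fy=4,interpolation=cv2.INTER_CUBIC)[...,::-1])
E
```

```text
9.525 [ 0.35442928 -0.49093243  0.23052416] [-2.85478106 -5.579111    2.17147904] 7.263797270150581e-05
```

View pics/d3.png

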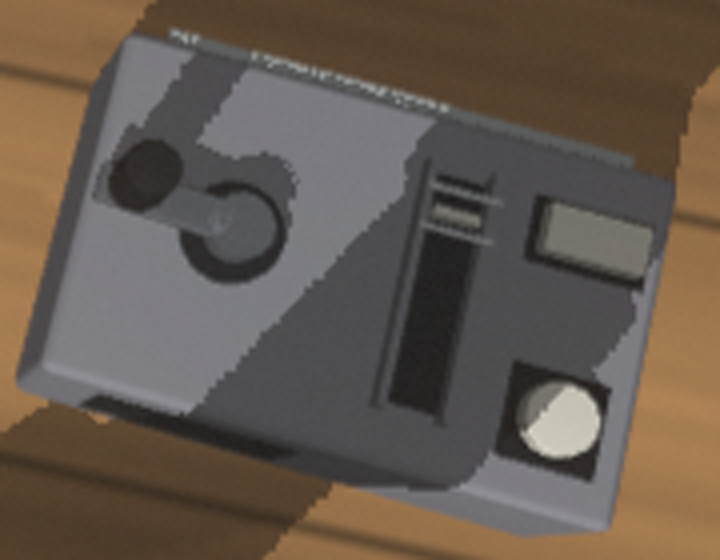

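The flag at (457,213) stands centred between the two bars, and both keys are up. Next is the power key.

Call:
{"method": "carry_out", "body": {
  "moves": [
    [[0, 0, 0], [4.4, -4.2, 0], 0],
    [[0, 0, 0], [8.8, -8.5, 0], 0],
    [[0, 0, 0], [13.2, -12.7, 2], 0],
    [[0, 0, 0], [13.2, -14.5, 6], 0],
    [[0, 0, 0], [13.2, -14.5, 9], 0]
  ]
}}

```text
t: 10.15
eef_pos: [0.4936, -0.3328, 0.1388]
tool_rot: [-0.001, 1.0, 0.002, -0.0]
contact_force: [0.3, -1.0, -0.1]
gripper_width: -0.003
```

Call:
{"method": "carry_out", "body": {
  "moves": [
    [[0, 0, 0], [0, 0, 1.5], 0],
    [[0, 0, 0], [0, 0, 2.2], 0],
    [[0, 0, 0], [0, 0, 2.7], 0],
    [[0, 0, 0], [0, 0, 3.1], 0],
    [[0, 0, 0], [0, 0, 3.2], 0]
  ]
}}

```text
t: 10.78
eef_pos: [0.4931, -0.3366, 0.11]
tool_rot: [0.0, 1.0, -0.001, 0.0]
contact_force: [-6.2, 3.7, 17.8]
gripper_width: -0.001
```

Call:
{"method": "carry_out", "body": {
  "moves": [
    [[0, 0, 0], [0, 0, 0.1], 0],
    [[0, 0, 0], [0, 0, 0.1], 0],
    [[0, 0, 0], [0, 0, -3.5], 0],
    [[0, 0, 0], [4, 0.2, -4], 0],
    [[0, 0, 0], [8, 0.45, -4], 0]
  ]
}}

```text
t: 11.4
eef_pos: [0.5746, -0.3417, 0.1504]
tool_rot: [0.001, 1.0, -0.001, 0.002]
contact_force: [0.7, -0.2, 0.3]
gripper_width: 0.002
```

```bash
python3 - <<'E'
from h import *
a=snap("side","s4"); o=bot.get_obs(); print(o["t"],o["eef_pos"],o["contact_force"],o["gripper_width"])
cv2.imwrite("pics/d4.png",cv2.resize(a[120:220,310:430],None,fx=4,fy=4,interpolation=cv2.INTER_CUBIC)[...,::-1])
E
```

```text
11.45 [ 0.58046233 -0.33997221  0.14999105] [6.21412645 0.89660386 1.12919583] 0.00031018225674917123
```

View pics/d4.png

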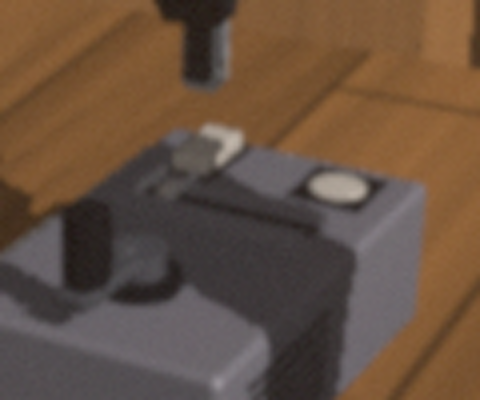

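The power key (340,188) now sits nearly flush, so it stayed down. The lamp key (210,150) is still up, with the tool above it. Now I press it.

Call:
{"method": "carry_out", "body": {
  "moves": [
    [[0, 0, 0], [0, 0, 1.5], 0],
    [[0, 0, 0], [0, 0, 3], 0],
    [[0, 0, 0], [0, 0, 3.7], 0],
    [[0, 0, 0], [0, 0, 4.1], 0],
    [[0, 0, 0], [0, 0, 4.1], 0]
  ]
}}

```text
t: 12.08
eef_pos: [0.5713, -0.341, 0.11]
tool_rot: [-0.0, 1.0, -0.001, -0.001]
contact_force: [-9.2, 4.6, 23.0]
gripper_width: 0.001
```

Call:
{"method": "carry_out", "body": {
  "moves": [
    [[0, 0, 0], [0, 0, 0], 0],
    [[0, 0, 0], [0, 0, -4], 0],
    [[0, 0, 0], [0, 0, -9], 0],
    [[0, 0, 0], [-5, 3, -11], 0],
    [[0, 0, 0], [-10, 6, -12], 0]
  ]
}}

```text
t: 12.7
eef_pos: [0.4715, -0.4014, 0.2285]
tool_rot: [0.001, 1.0, 0.0, 0.001]
contact_force: [-0.3, 0.2, 0.2]
gripper_width: 0.002
```

Call:
{"method": "carry_out", "body": {
  "moves": [
    [[0, 0, 0], [-3, 3, 0], 0],
    [[0, 0, 0], [-7, 6, 0], 0],
    [[0, 0, 0], [-11, 9, 0], 0],
    [[0, 0, 0], [-11, 9, 0], 0],
    [[0, 0, 0], [-11, 9, 0], 0]
  ]
}}

```text
t: 13.32
eef_pos: [0.3625, -0.49, 0.227]
tool_rot: [-0.0, 1.0, -0.001, -0.0]
contact_force: [-0.7, 1.5, -0.2]
gripper_width: -0.002
```

```bash
python3 - <<'E'
from h import *
a=snap("top","t5");b=snap("side","s5"); o=bot.get_obs(); print(o["t"],o["eef_pos"],o["contact_force"],np.abs(o["joint_vel"]).max())
im=np.hstack([cv2.resize(x,(400,400),interpolation=cv2.INTER_CUBIC) for x in(a[190:320,430:560],b[120:220,320:420])])
cv2.imwrite("pics/d5.png",im[...,::-1])
E
```

```text
13.425 [ 0.36388292 -0.48931327  0.22701497] [1.37552084 0.24040098 0.14940766] 0.0076503245865643405
```

View pics/d5.png

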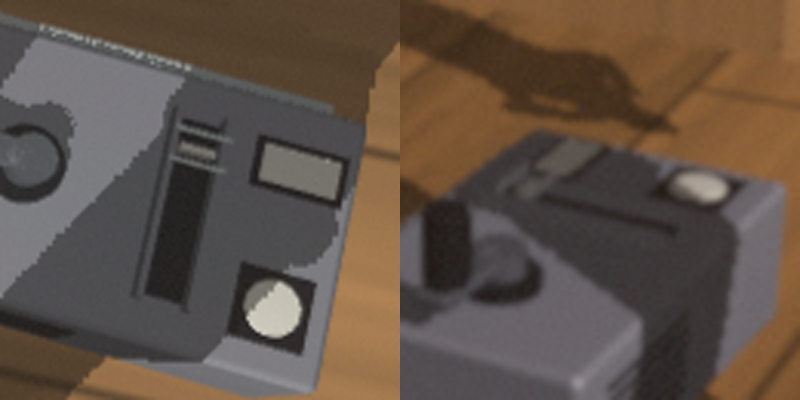

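The flag at (197,150) in the left half is still between the bars. Both keys sit low in their wells, and the arm is clear and at rest. I'm handing the job in.

```bash
python3 -c "
from station import bot
print(bot.hand_in())"
```

```text
the job is handed in; nothing more can be done
None
```

The lantern is charged and switched on, and I handed the job in at about 13.4 s on the robot's clock; the hand-in gives no verdict.

- **Crank:** I gripped the knob and turned it two full turns clockwise, from about 4.64 rad to roughly 17.2 rad. A picture taken before any key was pressed showed the charge flag centred between the full marks.
- **Keys:** I pressed the power key, then the lamp key. Each stopped firmly (18 N and 23 N) with the tool at the height calculated for a fully pressed key.
- **Last check:** The final top and side pictures show the flag still between the marks and both keys low in their wells. The arm is at rest, clear of the lantern.

No check failed or disagreed. I never went near the tray, but I did not re-measure the items on it at the end.

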